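# Clear the pile beside the microscope

## Robot

A 6-joint arm with a two-finger parallel gripper is mounted at the origin on a cart in front of the work surface, level with it; the furniture and walls round the work are solid. World frame = base frame: x ahead of the robot, y to its left, z up, the work surface at z = 0. Lengths are in m, angles in rad, forces in N, time in s.
With the tool pointing down it reaches from about 0.35 to 0.975 m from the base axis. Payload 4.9 kg.
Tool frame: the origin (TCP) lies on the centre line of the jaws, within the pads' length; the fingertips stand 11 mm ahead of it and the grasp point (between the pads) lies 8 mm behind it (tip_extent is the distance from the TCP to the fingertips, in m); z points along the fingers, y is the line along which they close (so a half turn about z gives the same grasp; the last joint's range is limited). The gripper opens to 85 mm and grips with 20 to 120 N. Pads are 22 mm wide; open, the fingers measure 114 mm over their backs; the gripper's body (76 mm by 85 mm) begins 54 mm behind the grasp point. The pads swing forward as they close: fully open they stand 13 mm farther back than shut.
Start: joints at [1.112, 0.053, 1.613, -0, 1.476, -0.119], TCP at [0.208, 0.589, 0.242] pointing down, gripper open.
Joint ranges: [-3.01, 3.01], [-1.01, 2.22], [0.06, 2.58], [-1.02, 4.17], [0.09, 2.62], [-3.14, 3.14]. Speed limits (rad/s): [2.57, 2.57, 3.14, 3.14, 3.14, 3.14].

## Interface

Orientations are given as a rotation vector (axis times angle).
In Python, from station import move_to, move_linear, move_j, open_jaws, close_gripper, pause, ik, get_obs, capture, Unreachable, hand_in, tip_extent gives the robot as it stands. The module is installed in compiled form; this text tells all that it offers. Calls block until the motion is done:
- move_to(position, orientation): joint-space move of the TCP to a pose.
- move_linear(position, velocity=0.15, attitude=None): straight line of the TCP; attitude=None keeps the orientation; velocity is the mean speed in m/s.
- move_j(angles): joint-space move.
- open_jaws() and close_gripper(grip_force=None): open the fingers fully, or close them until they stop; grip_force is the grip in N (None keeps the last).
- pause(seconds).
- ik(position, orientation): joint angles nearest the present ones, or None.
- get_obs(): the state.
- capture(name): name is "scene" or "side" or "wrist"; returns a dict with "pixels" (480x640x3 uint8, red, green, blue), "fx", "fy", "cx", "cy" (pixels), "D" ([k1, k2, p1, p2, k3] as OpenCV has them; the pictures are not rectified), "T" (4x4, takes a point from camera to world coordinates); the wrist camera has in their place "tool_from_camera" (4x4, takes a point from camera to tool coordinates, whose origin is the TCP and whose axes are the flange's). Camera axes: x right, y down, z forward; pixel columns grow to the right and rows downward; lengths in m; the calibration is good to about 2 mm. A picture is of the moment at which its call begins: read the wrist's pose just before it. There is no depth.
A pose or a line that the arm cannot do raises Unreachable and nothing moves.
- hand_in(): hands the job in; it is judged then, once.
The state is a dict: "t": time; "joint_positions": joint angles; "qvel": joint speeds; "joint_torque": joint torques, N m; "tcp_pos": TCP position; "ee_rot": TCP orientation; "wrist_force": force on the tool from outside, world axes, zero at the start; "moment": the same for the moment, N m; "gripper_width": opening from 0.0 (shut) to 1.0 (fully open); "grip_force": force on a finger pad.
Only numpy, scipy, OpenCV 4.12 (cv2) and the standard library are available. Lean on these libraries where they do the work, as an engineer would, in place of code of your own. Each camera call takes 0.05 s, during which the arm holds its last target. There are 200 camera calls.

## Task

Take the pile on the desk apart from the top down, one thing at a time, and set each thing in the middle of its own place, which its shape tells: the eyepiece upright in the round dish, the oil bottle upright in the horseshoe holder, the notepad flat and square in the square tray, and the carton last, lying flat and lengthwise in the oblong tray. Carry nothing with something else still on top of it, do not tip over the eyepiece or the oil bottle, and leave the brown dropper bottle standing where it is.

Things in the scene. Friction and masses are not known exactly. Their poses are not given: they have to be found in the camera images.
- eyepiece_center (a point): Spare microscope eyepiece: black ribbed cylinder, 39 mm diameter, 46 mm tall, standing upright on top of the notepad; about 0.09 kg. The point is its centre, 23 mm above its foot; z up along its axis. Its place is the round dish.
- oil_bottle_center (a point): Immersion oil bottle: cream-white round bottle with a blue screw cap; body 35 mm diameter and straight up to about 35 mm above its foot, then a sloping shoulder up to 50 mm, then the 23 mm cap; 66 mm tall in all, standing on one end of the carton. The point is its centre, 33 mm above its foot, on its axis; z up. Its place is the horseshoe holder.
- pad_center (a point): Square yellow sticky-note pad, 50 x 50 x 12 mm (a solid block), lying flat on the carton beside the oil bottle, under the eyepiece, roughly square to the carton, set back about 9 mm from the carton's long edges. The point is its centre, 6.5 mm above its underside; x and y along its sides, z up. Its place is the square tray.
- carton_center (a point): Closed white reagent carton lying on its side at the bottom of the pile, 140 mm long (along its x), 68 mm wide (along its y), 68 mm high, about 0.25 kg. Rigid. The oil bottle stands on its -x half, about 36 mm from the middle, the notepad with the eyepiece on its +x half, about 34 mm from the middle. The point is its centre, 34 mm above its underside; z up. Its place is the oblong tray.
- round_dish_seat (a point): Round grey dish with a complete steel rim ring: 59 mm clear inside the ring, 76 mm outside, rim 6 mm above the floor. This point is the centre of its floor (4 mm above the desk), z up; it is fixed to the desk. 
- horseshoe_seat (a point): Small grey holder with a steel horseshoe rim: 55 mm clear between the arms, rounded on its +x side, open on its -x side (roughly towards the robot); 72 mm wide, rim 6 mm above the floor. The bottle stands in the centre of the bend. This point is the centre of the bend, on its floor (4 mm above the desk), z up; it is fixed to the desk. 
- square_tray_seat (a point): Grey square plate, 82 x 82 mm, with a low steel L-shaped wire at each corner, 66 x 66 mm clear between them, wires 6 mm above the floor and some 15 mm long; the middles of its sides are open for fingers. This point is the centre of its floor (4 mm above the desk), z up; it is fixed to the desk. x and y along its sides.
- oblong_tray_seat (a point): Grey oblong plate, 172 mm long (its x) by 100 mm wide (its y), with a low steel L-shaped wire at each corner, 156 x 84 mm clear between them, wires 6 mm above the floor and some 19 mm long; the middles of its sides are open. This point is the centre of its floor (4 mm above the desk), z up; it is fixed to the desk. 
- dropper_center (a point): Brown dropper bottle with a black bulb, 29 mm diameter, 102 mm tall, standing loose behind the work: not part of the job, leave it. The point is its centre, 51 mm above its foot; z up.

How it is judged:
At the end, for the whole second after the job is handed in: Each thing rests in its own place: within 13 mm of its centre and 4 mm of its floor height, level within 0.08 rad, notepad square to its tray within 0.3 rad, carton lengthwise within 0.2 rad (either way round); all released and at rest (horizontal distance between eyepiece_center and round_dish_seat below 0.013 m and z of eyepiece_center in the frame of round_dish_seat between 0.019 and 0.027 m and angle between each of eyepiece_center, oil_bottle_center, pad_center, carton_center's own z axis and vertical below 0.08 rad and horizontal distance between oil_bottle_center and horseshoe_seat below 0.013 m and z of oil_bottle_center in the frame of horseshoe_seat between 0.029 and 0.037 m and horizontal distance between pad_center and square_tray_seat below 0.013 m and z of pad_center in the frame of square_tray_seat between 0.0025 and 0.0105 m and (angle between the x axis of pad_center and the x axis of square_tray_seat, either way round below 0.3 rad or angle between the x axis of pad_center and the y axis of square_tray_seat, either way round below 0.3 rad) and horizontal distance between carton_center and oblong_tray_seat below 0.013 m and z of carton_center in the frame of oblong_tray_seat between 0.0302 and 0.0382 m and angle between the x axis of carton_center and the x axis of oblong_tray_seat, either way round below 0.2 rad and linear speed of each of eyepiece, oil_bottle, pad, carton below 0.02 m/s); the robot touches nothing.
It fails at once if the notepad is carried off with the eyepiece still on it (distance of pad_center from where it was at the start of the episode above 0.06 m and distance between pad_center and eyepiece_center below 0.042 m).
It fails at once if the carton is carried off with the notepad or the bottle still on it (distance of carton_center from where it was at the start of the episode above 0.06 m and ((horizontal distance between carton_center and pad_center below 0.06 m and z of pad_center in the frame of carton_center between 0.02 and 0.055 m) or (horizontal distance between carton_center and oil_bottle_center below 0.06 m and z of oil_bottle_center in the frame of carton_center between 0.04 and 0.08 m))).
It fails at once if the eyepiece or the oil bottle is tipped over (angle between any of eyepiece_center, oil_bottle_center's own z axis and vertical above 0.7 rad).
It fails at once if the brown dropper bottle is shoved away or knocked over (distance of dropper_center from where it was at the start of the episode above 0.03 m or angle between dropper_center's own z axis and vertical above 0.5 rad).
It also fails if it takes over 123 s, if anything falls off the work surface, if the arm or the gripper's body presses on something with over 40 N, if the wrist force passes 120 N, or if a joint passes its speed limit or range.

## Working session

There is one attempt and no reset: what is moved stays moved. The work goes in short steps, each a Python script; the robot and the scene stay as the last script left them, time stands still between calls to the robot, and variables do not carry over. Pictures are saved under pics/ and viewed, at most 14 in all, crops included, and the job is handed in when it is done.

```bash
mkdir -p pics
cat > h.py <<'E'
import numpy as np, cv2
from station import *
from scipy.spatial.transform import Rotation as R
def snap(name,fn=None):
    o=get_obs(); c=capture(name)
    if name=="wrist":
        T=np.eye(4); T[:3,:3]=R.from_rotvec(o["ee_rot"]).as_matrix(); T[:3,3]=o["tcp_pos"]
        c["T"]=T@np.array(c["tool_from_camera"])
    c["T"]=np.array(c["T"])
    if fn: cv2.imwrite("pics/"+fn,c["pixels"][:,:,::-1])
    return c
def ray(c,uv):
    K=np.array([[c["fx"],0,c["cx"]],[0,c["fy"],c["cy"]],[0,0,1]])
    p=cv2.undistortPoints(np.array(uv,float).reshape(-1,1,2),K,np.array(c["D"],float)).reshape(-1,2)
    d=np.c_[p,np.ones(len(p))]@c["T"][:3,:3].T
    return c["T"][:3,3],d
def onz(c,uv,z):
    o,d=ray(c,uv); return o+d*((z-o[2])/d[:,2])[:,None]
def proj(c,P):
    K=np.array([[c["fx"],0,c["cx"]],[0,c["fy"],c["cy"]],[0,0,1]])
    Ti=np.linalg.inv(c["T"]); return cv2.projectPoints(np.array(P,float).reshape(-1,3),cv2.Rodrigues(Ti[:3,:3])[0],Ti[:3,3],K,np.array(c["D"],float))[0].reshape(-1,2)
def down(yaw): # tool z down, tool y at angle yaw from world y
    return (R.from_euler('z',yaw)*R.from_rotvec([np.pi,0,0])).as_rotvec()
E
python3 - <<'E'
from h import *
o=get_obs(); print({k:np.round(v,3) for k,v in o.items()}, tip_extent)
print(R.from_rotvec(o["ee_rot"]).as_matrix().round(2))
for n in("scene","side","wrist"):
    c=snap(n,n+"0.png"); print(n,c["fx"],c["cx"],c["cy"],c["D"],c["T"].round(3).tolist())
E
```

```text
{'t': np.float64(0.0), 'joint_positions': array([ 1.112,  0.053,  1.614,  0.   ,  1.476, -0.119]), 'qvel': array([ 0.   , -0.   , -0.001,  0.001,  0.002, -0.001]), 'joint_torque': array([ 2.0000e-03, -3.9368e+01, -3.7018e+01, -0.0000e+00,  7.0000e-03,
       -0.0000e+00]), 'tcp_pos': array([0.208, 0.589, 0.241]), 'ee_rot': array([-5.310e-01, -3.096e+00,  3.000e-03]), 'wrist_force': array([-0.25 ,  0.074, -0.331]), 'moment': array([ 0.011, -0.01 ,  0.001]), 'grip_force': np.float64(0.0), 'gripper_width': np.float64(1.002)} 0.011
[[-0.94  0.33 -0.  ]
 [ 0.33  0.94 -0.  ]
 [ 0.   -0.   -1.  ]]
scene 541.5814296924536 322.21634575741643 244.1590905916684 [-0.02289191  0.          0.          0.          0.        ] [[0.791, -0.41, 0.454, 0.051], [-0.611, -0.546, 0.573, -0.714], [0.013, -0.731, -0.683, 0.78], [0.0, 0.0, 0.0, 1.0]]
side 538.6498642924024 322.980673669741 245.68416954905072 [-0.0329609  0.         0.         0.         0.       ] [[0.983, -0.12, 0.136, 0.362], [-0.181, -0.577, 0.797, -0.998], [-0.017, -0.808, -0.589, 0.73], [0.0, 0.0, 0.0, 1.0]]
wrist 409.2748095838794 321.8387236384864 243.3292951394568 [-0.00972221  0.          0.          0.          0.        ] [[0.332, 0.894, 0.3, 0.131], [0.943, -0.314, -0.108, 0.616], [-0.002, 0.319, -0.948, 0.373], [0.0, 0.0, 0.0, 1.0]]
```

View pics/scene0.png

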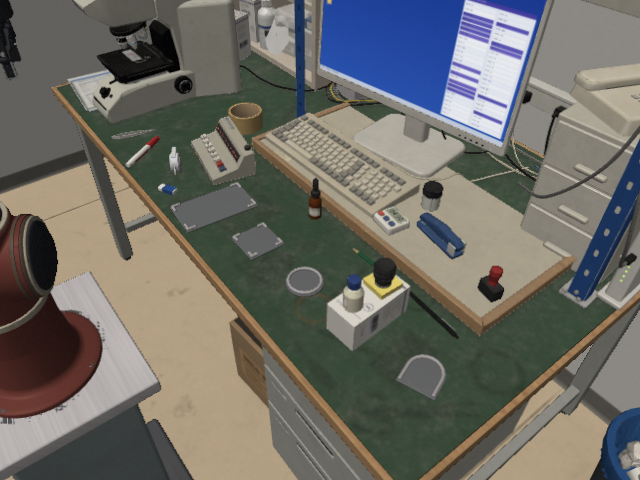

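View pics/side0.png

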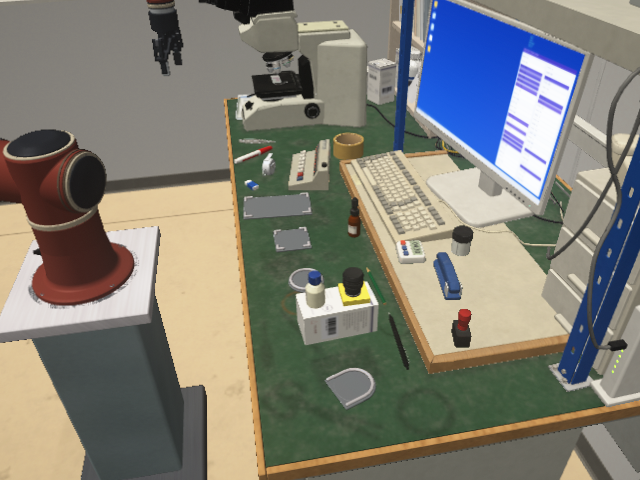

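The scene view shows the pile at about (368,305), the dish at (304,281), the horseshoe at (423,375), the square tray at (257,240), the oblong tray at (214,206) and the dropper at (315,205). The side view agrees. Next come coarse positions.

Run:
```python
from h import *
P={"dish":[(304,281),(305,279),.005],"horse":[(423,373),(351,386),.004],"square":[(257,240),(292,239),.004],"oblong":[(214,206),(277,206),.004],
"eyetop":[(385,266),(353,273),.126],"captop":[(354,281),(315,275),.134],"dropfoot":[(314,216),(353,235),0]}
cs=snap("scene");cd=snap("side")
for k,(a,b,z) in P.items():
    print(k,onz(cs,[a],z).round(3)[0],onz(cd,[b],z).round(3)[0])
    o1,d1=ray(cs,[a]);o2,d2=ray(cd,[b]);s=np.linalg.lstsq(np.c_[d1[0],-d2[0]],o2-o1,rcond=None)[0];print("   tri",((o1+d1[0]*s[0]+o2+d2[0]*s[1])/2).round(3))
```

```text
dish [ 0.473 -0.127  0.005] [ 0.471 -0.127  0.005]
   tri [ 0.471 -0.129  0.008]
horse [ 0.508 -0.416  0.004] [ 0.503 -0.421  0.004]
   tri [ 0.505 -0.419  0.005]
square [0.464 0.029 0.004] [0.464 0.024 0.004]
   tri [0.465 0.031 0.001]
oblong [0.448 0.183 0.004] [0.446 0.176 0.004]
   tri [0.447 0.183 0.002]
eyetop [ 0.538 -0.273  0.126] [ 0.539 -0.273  0.126]
   tri [ 0.539 -0.272  0.124]
captop [ 0.468 -0.273  0.134] [ 0.47  -0.275  0.134]
   tri [ 0.471 -0.27   0.13 ]
dropfoot [ 0.611  0.024 -0.   ] [0.608 0.016 0.   ]
   tri [ 0.61   0.023 -0.002]
```

```bash
cat >> h.py <<'E'
def dn(yaw=0): return (R.from_euler('z',yaw)*R.from_rotvec([0,np.pi,0])).as_rotvec()
E
python3 - <<'E'
from h import *
import pickle
cs=[]
for i,p in enumerate([(.42,.1,.33),(.44,-.27,.33)]):
    move_to(p,dn()); pause(.2); c=snap("wrist",f"w{i}.png"); cs.append(c); print(get_obs()["t"],c["T"][:3,3].round(3),get_obs()["joint_positions"].round(2))
pickle.dump(cs,open("w.pkl","wb"))
E
```

```text
2.45 [0.338 0.1   0.462] [ 0.06 -0.47  1.91  0.    1.69 -1.51]
4.0833 [ 0.358 -0.27   0.462] [-0.69 -0.25  1.75  0.    1.64 -2.27]
```

View pics/w0.png

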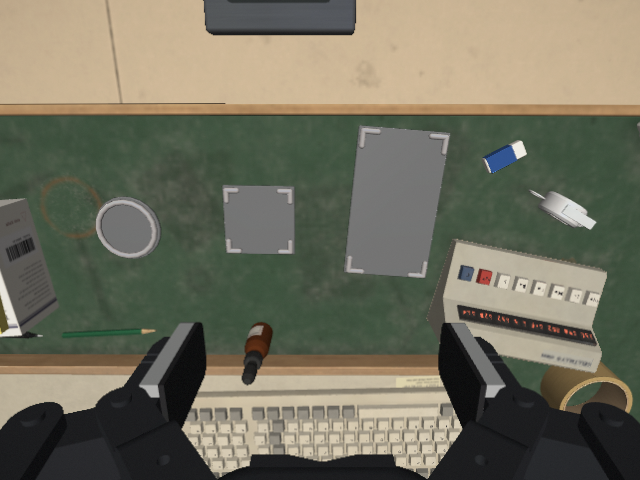

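View pics/w1.png

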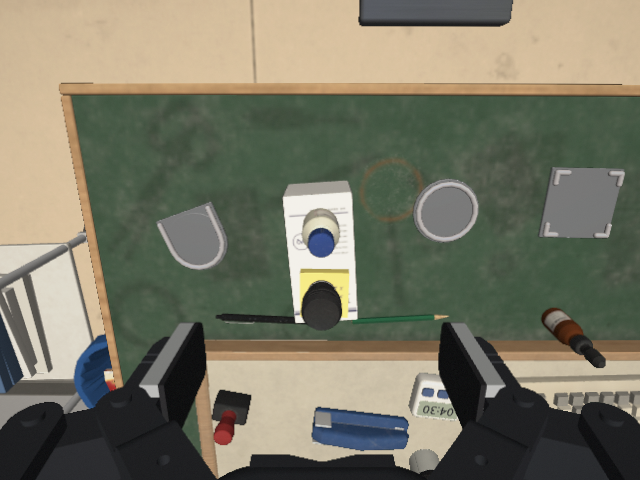

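w0 shows the dish at (128,227), the square tray at (259,220) and the oblong tray at (397,202). w1 shows the horseshoe at (195,238) with its rounded end at lower right, the carton between x=283 and x=357, the bottle cap at (321,242) and the eyepiece at (321,303). Next I contour these.

```bash
cat > m.py <<'E'
from h import *
import pickle
w0,w1=pickle.load(open("w.pkl","rb"))
def comp(c,seed,mode):
    hsv=cv2.cvtColor(c["pixels"],cv2.COLOR_RGB2HSV); H,S,V=[hsv[...,i].astype(int) for i in range(3)]
    m={"grey":(S<45)&(V>70),"white":(S<40)&(V>150),"yellow":(H>20)&(H<35)&(S>110)&(V>120),"blue":(H>105)&(H<130)&(S>100),"black":(V<55)&(S<120)&(np.arange(480)[:,None]<340)}[mode].astype(np.uint8)
    n,l,st,ce=cv2.connectedComponentsWithStats(cv2.morphologyEx(m,cv2.MORPH_OPEN,np.ones((3,3))))
    k=min((k for k in range(1,n) if st[k,4]>60),key=lambda k:np.hypot(*(ce[k]-seed)))
    ct=max(cv2.findContours((l==k).astype(np.uint8),0,cv2.CHAIN_APPROX_NONE)[0],key=cv2.contourArea)
    return ct.reshape(-1,2)
def rect(c,ct,z):
    P=onz(c,ct,z)[:,:2]; h=(P*1000).astype(np.float32)
    (x,y),(w,l),a=cv2.minAreaRect(h); return np.round([x,y,w,l,a],1),h
if __name__=="__main__":
    for n,c,s,z in [("dish",w0,(128,227),.01),("square",w0,(259,220),.004),("oblong",w0,(397,202),.004),("dish",w1,(446,210),.01),("square",w1,(582,202),.004),("horse",w1,(195,238),.01)]:
        r,h=rect(c,comp(c,s,"grey"),z); print(n,r, np.round(cv2.minEnclosingCircle(h),1) if 0 else cv2.minEnclosingCircle(h))
        if n=="horse":
            np.save("horse.npy",h); print(cv2.boxPoints(cv2.minAreaRect(h)).round(1).tolist()); print(cv2.approxPolyDP(h.reshape(-1,1,2),4,True).reshape(-1,2).round(0).tolist())
    for n,s,mo,z in [("pad",(322,285),"yellow",.0805),("cap",(321,242),"blue",.134),("eye",(321,303),"black",.126),("carton",(320,240),"white",.068)]:
        ct=comp(w1,s,mo); r,h=rect(w1,ct,z); print(n,r,ct.min(0),ct.max(0))
        if n=="carton": print(cv2.boxPoints(cv2.minAreaRect(h)).round().tolist(),[onz(w1,[p],.068).round(4)[0,:2].tolist() for p in[(284,196),(351,192),(357,320),(294,322)]])
E
python3 m.py
```

```text
dish [449.6 -97.4  88.  143.8  28.8] ((458.15435791015625, -92.66947937011719), 71.93710327148438)
square [463.3  30.1  89.   82.7  89.1] ((463.5215148925781, 27.330644607543945), 57.34215545654297)
oblong [452.9 178.3 115.  191.2  82.6] ((450.77508544921875, 174.88668823242188), 106.80770874023438)
dish [ 449.  -101.8   87.9  144.9   28.5] ((458.4112548828125, -96.7134017944336), 72.58480834960938)
square [463.3  29.8  88.2  82.8  88.8] ((462.75848388671875, 27.528072357177734), 57.682395935058594)
horse [ 510.2 -412.9   83.8   75.2   19.6] ((505.7196044921875, -415.13128662109375), 49.71305847167969)
[[458.1000061035156, -391.5], [483.29998779296875, -462.29998779296875], [562.2999877929688, -434.20001220703125], [537.0, -363.3999938964844]]
[[460.0, -395.0], [484.0, -460.0], [525.0, -447.0], [541.0, -431.0], [542.0, -382.0], [535.0, -382.0], [533.0, -389.0], [503.0, -376.0]]
pad [ 540.2 -267.    47.7   52.8   89.2] [301 269] [348 316]
cap [ 4.680e+02 -2.704e+02  2.410e+01  2.040e+01  2.000e-01] [309 229] [333 256]
eye [ 523.9 -270.7   32.2   36.2    3.6] [302 282] [341 315]
carton [ 498.4 -270.5  139.7   68.5    4. ] [283 181] [357 313]
[[426.0, -241.0], [431.0, -310.0], [570.0, -300.0], [566.0, -231.0]] [[0.4421, -0.3068], [0.438, -0.2413], [0.5786, -0.2312], [0.5812, -0.2996]]
```

Run:
```python
import m; from m import *
def plate(c,seed,z):
    p=c["pixels"].astype(int); r,g,b=p[...,0],p[...,1],p[...,2]
    mk=((abs(r-g)<14)&(b>=g-14)&(r>85)).astype(np.uint8); mk=cv2.morphologyEx(mk,cv2.MORPH_OPEN,np.ones((5,5)))
    n,l,st,ce=cv2.connectedComponentsWithStats(mk)
    k=l[seed[1],seed[0]]; ct=max(cv2.findContours((l==k).astype(np.uint8),0,cv2.CHAIN_APPROX_NONE)[0],key=cv2.contourArea).reshape(-1,2)
    h=(onz(c,ct,z)[:,:2]*1000).astype(np.float32); return cv2.convexHull(h)[:,0]
for n,c,s,z in [("dish",w0,(128,227),.006),("dish",w1,(446,210),.006),("square",w0,(259,220),.004),("square",w1,(582,202),.004),("oblong",w0,(397,202),.004),("horse",w1,(195,238),.006)]:
    h=plate(c,s,z); print(n,np.round(np.hstack(map(np.ravel,cv2.minAreaRect(h))),1), "ell",np.round(np.hstack(map(np.ravel,cv2.fitEllipse(h))),1) if n=="dish" else "")
    if n in("horse","oblong"): print(cv2.approxPolyDP(h.reshape(-1,1,2),3,True).reshape(-1,2).round().tolist())
```

```text
Traceback (most recent call last):
TypeError: arrays to stack must be passed as a "sequence" type such as list or tuple.
```

Run:
```python
import m; from m import *
def plate(c,seed,z):
    p=c["pixels"].astype(int); r,g,b=p[...,0],p[...,1],p[...,2]
    mk=((abs(r-g)<14)&(b>=g-14)&(r>85)).astype(np.uint8); mk=cv2.morphologyEx(mk,cv2.MORPH_OPEN,np.ones((5,5)))
    n,l,st,ce=cv2.connectedComponentsWithStats(mk)
    k=l[seed[1],seed[0]]; ct=max(cv2.findContours((l==k).astype(np.uint8),0,cv2.CHAIN_APPROX_NONE)[0],key=cv2.contourArea).reshape(-1,2)
    h=(onz(c,ct,z)[:,:2]*1000).astype(np.float32); return cv2.convexHull(h)[:,0]
for n,c,s,z in [("dish",w0,(128,227),.006),("dish",w1,(446,210),.006),("square",w0,(259,220),.004),("square",w1,(582,202),.004),("oblong",w0,(397,202),.004),("horse",w1,(195,238),.006)]:
    h=plate(c,s,z); print(n,cv2.minAreaRect(h), "ell",cv2.fitEllipse(h) if n=="dish" else "")
    if n in("horse","oblong"): print(cv2.approxPolyDP(h.reshape(-1,1,2),3,True).reshape(-1,2).round().tolist())
```

```text
dish ((472.2779846191406, -126.34391784667969), (72.6529312133789, 74.54219055175781), 0.04919838532805443) ell ((472.72503662109375, -126.52616882324219), (74.2295913696289, 75.47952270507812), 52.10218811035156)
dish ((471.9744567871094, -127.8389892578125), (73.02454376220703, 75.19087982177734), 0.2135106474161148) ell ((471.8713073730469, -127.69709777832031), (75.12326049804688, 75.51001739501953), 112.76778411865234)
square ((463.5205383300781, 26.875810623168945), (81.54139709472656, 81.43354034423828), 88.97998809814453) ell 
square ((463.0509338378906, 27.961227416992188), (83.49678039550781, 81.7143783569336), 89.18041229248047) ell 
oblong ((446.3283996582031, 182.2368621826172), (100.28083801269531, 171.69969177246094), 85.69120025634766) ell 
[[358.0, 140.0], [527.0, 127.0], [535.0, 224.0], [365.0, 238.0]]
horse ((508.4168701171875, -416.8293762207031), (74.66768646240234, 72.01625061035156), 20.391756057739258) ell 
[[464.0, -396.0], [485.0, -460.0], [526.0, -449.0], [544.0, -429.0], [543.0, -404.0], [532.0, -389.0], [522.0, -383.0], [503.0, -382.0]]
```

All sizes match what was given. Next is the eyepiece into the dish at (0.472, -0.127).

```bash
cat >> h.py <<'E'
def st(tag):
    o=get_obs(); print(tag,"t",o["t"].round(1),"tcp",np.round(o["tcp_pos"],4),"w",round(float(o["gripper_width"]),3),"g",round(float(o["grip_force"]),1),"F",np.round(o["wrist_force"],1),flush=True)
def go(x,y,z,yaw): move_to((x,y,z),dn(yaw))
def lin(z,v=.15,xy=None):
    p=np.array(get_obs()["tcp_pos"]); 
    move_linear((p[0],p[1],z) if xy is None else (*xy,z),v)
E
python3 - <<'E'
from h import *
go(.541,-.270,.19,.065); lin(.111,.12); st("at")
snap("side","s1.png")
close_gripper(40); st("closed"); lin(.20); st("lift")
snap("side","s2.png"); snap("wrist","w2.png")
import numpy as np
a=cv2.imread("pics/s1.png")[200:360,240:440];b=cv2.imread("pics/s2.png")[120:340,240:440];w=cv2.resize(cv2.imread("pics/w2.png"),(427,320))
cv=np.zeros((440,800,3),np.uint8);cv[:320,:400]=cv2.resize(a,(400,320));cv[:440,400:]=cv2.resize(b,(400,440));cv2.imwrite("pics/c1.png",cv)
E
```

```text
Traceback (most recent call last):
  File "h.py", line 26, in st
    o=get_obs(); print(tag,"t",o["t"].round(1),"tcp",np.round(o["tcp_pos"],4),"w",round(float(o["gripper_width"]),3),"g",round(float(o["grip_force"]),1),"F",np.round(o["wrist_force"],1),flush=True)
                               ^^^^^^^^^^^^
AttributeError: 'float' object has no attribute 'round'
```

```bash
sed -i 's/o\["t"\].round(1)/round(float(o["t"]),1)/' h.py
python3 - <<'E'
from h import *
st("at")
snap("side","s1.png")
close_gripper(40); st("closed"); lin(.20); st("lift")
snap("side","s2.png")
a=cv2.imread("pics/s1.png")[200:360,240:440];b=cv2.imread("pics/s2.png")[120:340,240:440]
cv=np.zeros((440,800,3),np.uint8);cv[:320,:400]=cv2.resize(a,(400,320));cv[:440,400:]=cv2.resize(b,(400,440));cv2.imwrite("pics/c1.png",cv)
E
```

```text
at t 5.6 tcp [ 0.5418 -0.2707  0.1121] w 1.0 g 0.0 F [-0.3  0.3  0.5]
closed t 6.2 tcp [ 0.5417 -0.2705  0.1117] w 0.436 g 40.7 F [-0.7 -0.3  3.2]
lift t 6.9 tcp [ 0.5411 -0.2701  0.1987] w 0.439 g 40.5 F [-0.3  0.4 -0.4]
```

View pics/c1.png

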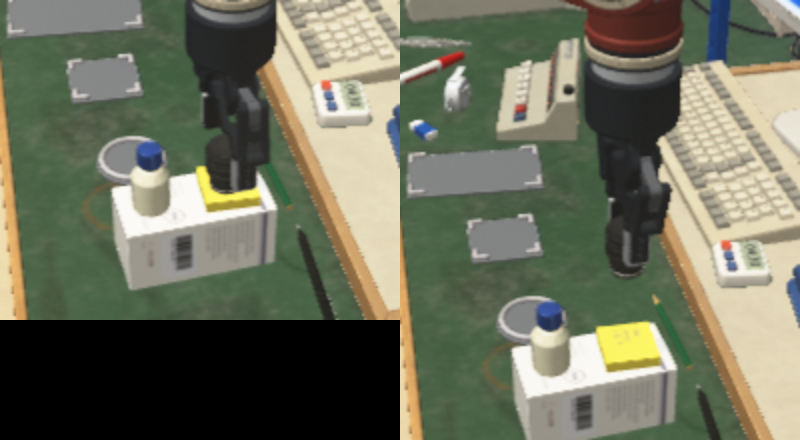

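Only the eyepiece came up. Its foot is at about (352,257) in the side view. I check its offset from the jaws, then place it.

Run:
```python
from h import *
c=snap("side"); s=snap("scene","sc2.png"); t=np.array(get_obs()["tcp_pos"])
for dz in (-.031,):
    f=t+[0,0,dz]; th=np.linspace(0,6.28,60); P=f+.0195*np.c_[np.cos(th),np.sin(th),0*th]
    for cc,nm in((c,"side"),(s,"scene")):
        q=proj(cc,P); print(nm,"pred foot u",q[:,0].min().round(1),q[:,0].max().round(1),"v max",q[:,1].max().round(1))
p=c["pixels"]
for v in (246,250,253,256,259): print(v,[int(x) for x in p[v,335:372].mean(1)])
q=proj(s,t+[0,0,-.031])[0].astype(int); im=cv2.imread("pics/sc2.png")
x,y=q; cr=im[y-60:y+20,x-50:x+50]; cv2.imwrite("pics/c2.png",cv2.resize(np.hstack([cr,cv2.cvtColor(p,cv2.COLOR_RGB2BGR)[190:270,300:400]]),None,fx=4,fy=4)); print(q)
```

```text
side pred foot u 342.9 365.4 v max 260.1
scene pred foot u 375.7 399.3 v max 255.0
246 [76, 76, 75, 74, 75, 76, 75, 65, 49, 40, 40, 42, 40, 42, 42, 44, 85, 108, 106, 83, 48, 38, 35, 36, 38, 37, 35, 36, 43, 80, 93, 87, 88, 88, 88, 91, 92]
250 [78, 79, 78, 77, 76, 74, 74, 74, 75, 62, 44, 41, 42, 43, 43, 47, 119, 134, 107, 88, 54, 36, 34, 35, 37, 37, 36, 36, 62, 84, 84, 81, 82, 85, 89, 86, 84]
253 [77, 76, 77, 78, 77, 76, 76, 76, 77, 76, 59, 40, 40, 39, 38, 38, 38, 54, 79, 83, 72, 72, 69, 58, 49, 43, 57, 76, 82, 81, 81, 79, 79, 80, 83, 84, 84]
256 [78, 76, 75, 77, 81, 83, 82, 83, 83, 81, 80, 101, 114, 93, 56, 38, 39, 38, 36, 35, 34, 35, 36, 53, 66, 66, 74, 82, 82, 80, 80, 81, 84, 88, 91, 93, 92]
259 [81, 82, 82, 82, 84, 83, 82, 80, 80, 80, 82, 83, 81, 76, 66, 61, 61, 55, 54, 57, 56, 65, 75, 76, 80, 83, 84, 85, 84, 83, 82, 84, 85, 88, 91, 92, 95]
[387 246]
```

View pics/c2.png

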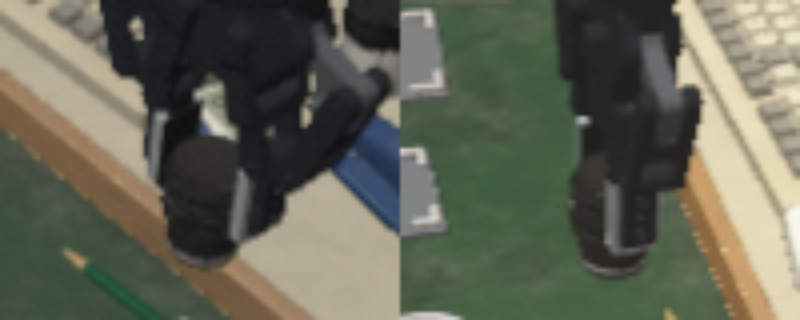

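Run:
```python
from h import *
c=snap("side");t=np.array(get_obs()["tcp_pos"])
for z in(-.005,-.011,-.017,-.02): print(z,[proj(c,t+[dx,-.0195-k,z]).round(1)[0].tolist() for dx,k in((0,0),(0,.014),(-.011,0),(.011,.014))])
```

```text
-0.005 [[357.1, 247.6], [359.1, 252.5], [350.7, 248.4], [365.5, 251.7]]
-0.011 [[357.0, 250.5], [359.0, 255.4], [350.7, 251.3], [365.4, 254.6]]
-0.017 [[357.0, 253.3], [358.9, 258.3], [350.6, 254.1], [365.3, 257.5]]
-0.02 [[356.9, 254.8], [358.9, 259.7], [350.6, 255.6], [365.2, 258.9]]
```

Run:
```python
from h import *
go(.473,-.127,.15,0.065); lin(.05); lin(.0362,.04); st("down"); open_jaws(); pause(.2); st("open"); lin(.16,.2)
# bottle
go(.472,-.271,.20,.065); lin(.091,.12); st("at"); close_gripper(40); st("closed"); lin(.17); st("lift")
snap("side","s3.png"); snap("scene","sc3.png")
a=cv2.imread("pics/s3.png")[130:350,220:400];b=cv2.imread("pics/sc3.png")[170:390,230:430]
cv2.imwrite("pics/c3.png",cv2.resize(np.hstack([a,b]),None,fx=2,fy=2))
```

```text
down t 9.1 tcp [ 0.4747 -0.1283  0.036 ] w 0.435 g 40.4 F [ 0.2 -0.2 -1.3]
open t 9.9 tcp [ 0.4748 -0.1284  0.0362] w 1.002 g 0.0 F [-0.1  1.6 -0.1]
at t 12.3 tcp [ 0.4718 -0.2709  0.092 ] w 0.999 g 0.0 F [ 0.1 -0.2 -0.3]
closed t 12.9 tcp [ 0.4716 -0.2709  0.0916] w 0.386 g 40.0 F [-0.9  0.1  3.5]
lift t 13.5 tcp [ 0.471  -0.2705  0.1689] w 0.387 g 39.7 F [ 0.2 -0.3 -0.5]
```

View pics/c3.png

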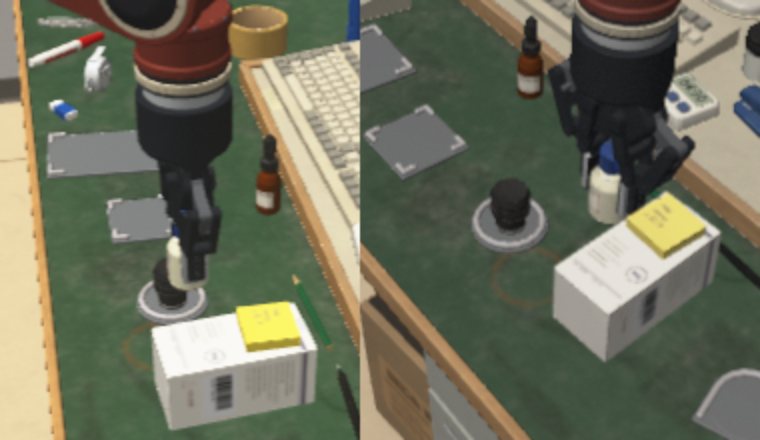

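The eyepiece stands centred in the dish, and the bottle hangs upright in the jaws. I place it, then take a closer look at the pad and carton.

Run:
```python
from h import *
import pickle,m
go(.509,-.416,.15,0.065); lin(.045,xy=(.509,-.416)); lin(.028,.04,xy=(.509,-.416)); st("down"); open_jaws(); pause(.2); st("open"); lin(.16,.2)
go(.43,-.29,.30,0); pause(.2); w=snap("wrist","w3.png"); pickle.dump(w,open("w3.pkl","wb"))
for q in [(.54,-.27,.08)]: s=proj(w,q)[0]
ct=m.comp(w,s,"yellow"); r,h=m.rect(w,ct,.080); print("pad",r,ct.min(0),ct.max(0))
s=proj(w,(.5,-.27,.068))[0]; ct=m.comp(w,s,"white"); r,h=m.rect(w,ct,.068); print("carton",r); print(cv2.approxPolyDP(cv2.convexHull(h),4,True)[:,0].round().tolist()); print(cv2.approxPolyDP(cv2.convexHull(ct),5,True)[:,0].tolist())
```

```text
down t 15.7 tcp [ 0.5088 -0.4159  0.0276] w 0.391 g 39.8 F [ 0.5  0.2 -0.3]
open t 16.5 tcp [ 0.509 -0.416  0.028] w 1.0 g 0.0 F [ 0.1  0.8 -0.4]
pad [ 540.5 -267.    48.5   52.9   90. ] [321 293] [372 342]
carton [ 496.9 -270.7  142.1   68.4    4.2]
[[425.0, -250.0], [429.0, -305.0], [455.0, -308.0], [570.0, -299.0], [565.0, -233.0], [439.0, -241.0]]
[[367, 197], [376, 212], [379, 334], [313, 338], [306, 202]]
```

View pics/w3.png

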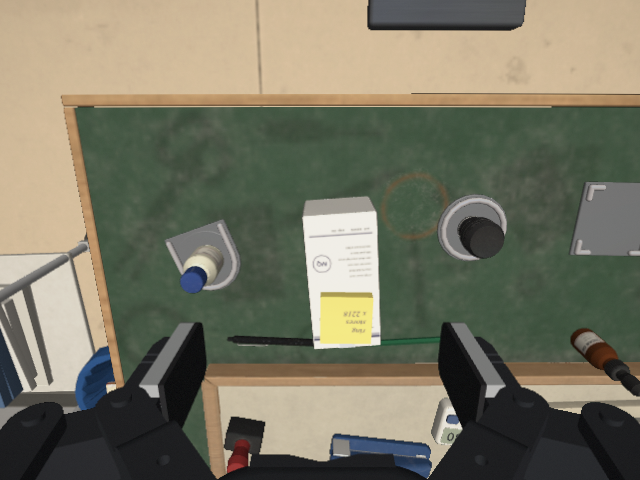

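The bottle stands in the horseshoe and the eyepiece in its dish. The carton's top corners are about (304,215), (376,212), (380,345) and (313,348), and the pad spans about (320..372, 293..344).

Run:
```python
from h import *
import pickle
w=pickle.load(open("w3.pkl","rb"))
P=onz(w,[(304,215),(376,212),(380,345),(313,348)],.068)[:,:2]; print(P.round(4).tolist(),P.mean(0).round(4)); e=P[2]-P[1]+P[3]-P[0]; print("yaw",np.arctan2(e[1],e[0]))
Q=onz(w,[(321,294),(371,292.5),(373,343.5),(321.5,346)],.080)[:,:2]; print(Q.round(4).tolist(),Q.mean(0).round(4)); 
p=w["pixels"].astype(int)
m=((p[...,0]-p[...,2]>50)&(p[...,0]>150)).astype(np.uint8); m[:280]=0;m[355:]=0;m[:,:310]=0;m[:,390:]=0
ct=max(cv2.findContours(m,0,1)[0],key=cv2.contourArea).reshape(-1,2); h=(onz(w,ct,.0805)[:,:2]*1000).astype(np.float32); print(cv2.minAreaRect(h))
```

```text
[[0.4416, -0.3067], [0.4387, -0.2411], [0.578, -0.2311], [0.5814, -0.2994]] [ 0.5099 -0.2696]
yaw 0.06194664224363924
[[0.5151, -0.2912], [0.5135, -0.2442], [0.5686, -0.2401], [0.5714, -0.2907]] [ 0.5422 -0.2666]
((540.2490234375, -267.1509094238281), (50.08541488647461, 54.97283935546875), 89.94282531738281)
```

Run:
```python
from h import *
go(.542,-.2675,.16,.05); lin(.081,.1); pause(.2); st("at"); close_gripper(30); st("closed"); lin(.12,.06); st("lift"); 
snap("side","s4.png"); snap("scene","sc4.png")
a=cv2.imread("pics/s4.png")[190:370,260:420];b=cv2.imread("pics/sc4.png")[210:390,300:460]
cv2.imwrite("pics/c4.png",cv2.resize(np.hstack([a,b]),None,fx=2.5,fy=2.5))
```

```text
at t 20.3 tcp [ 0.5427 -0.2684  0.082 ] w 1.005 g 0.0 F [ 0.1 -0.1  0.3]
closed t 20.7 tcp [ 0.5425 -0.2683  0.0815] w 0.574 g 30.9 F [-1.  -0.4  2.5]
lift t 21.5 tcp [ 0.5424 -0.2682  0.1198] w 0.575 g 30.7 F [ 0.   0.6 -0.3]
```

View pics/c4.png

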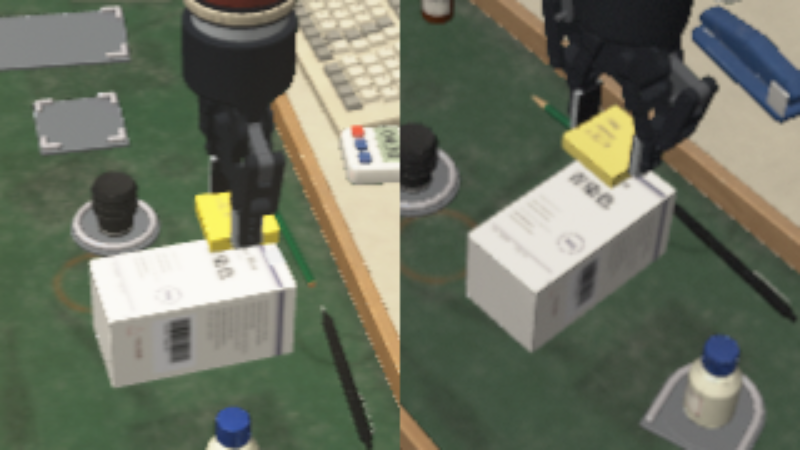

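The pad is held alone. Its lower front corners are at about (344,290) and (371,288) in the side view. I check the offset and place it.

Run:
```python
from h import *
c=snap("side"); A=onz(c,[(344,290),(371,288)],.106); t=np.array(get_obs()["tcp_pos"])
off=A[:,0].mean()-t[0]; L=np.linalg.norm(A[1]-A[0]); print(A.round(4).tolist(),off,L)
off=off if abs(off)<.008 and abs(L-.05)<.008 else -.002
lin(.17); go(.463-off,.027,.10,-.017); lin(.03,xy=(.463-off,.027)); st("above")
for z in np.arange(.0195,.0135,-.001):
    lin(z,.03,xy=(.463-off,.027)); F=get_obs()["wrist_force"][2]
    if F>4: break
st("down"); open_jaws(); pause(.2); lin(.15,.2)
go(.42,.1,.30,0); pause(.2); w=snap("wrist","w5.png")
p=w["pixels"].astype(int); m=((p[...,0]-p[...,2]>60)&(p[...,0]>150)).astype(np.uint8)
n,l,s,ce=cv2.connectedComponentsWithStats(m); q=proj(w,(.463,.027,.016))[0]; k=min((k for k in range(1,n) if s[k,4]>300),key=lambda k:np.hypot(*(ce[k]-q)))
ct=cv2.findContours((l==k).astype(np.uint8),0,1)[0][0].reshape(-1,2); print(cv2.minAreaRect((onz(w,ct,.016)[:,:2]*1000).astype(np.float32)))
st("end")
```

```text
[[0.5183, -0.2926, 0.106], [0.5663, -0.297, 0.106]] 0.00017392730380116905 0.04815068434790802
above t 23.9 tcp [0.4636 0.0265 0.0306] w 0.578 g 30.8 F [ 0.4  0.7 -0.4]
down t 25.2 tcp [0.4631 0.027  0.0171] w 0.57 g 31.3 F [-1.8 -0.6  5.9]
((462.9210205078125, 26.350391387939453), (50.9924430847168, 52.79804229736328), 86.61495971679688)
end t 27.6 tcp [0.4196 0.0995 0.2978] w 1.001 g 0.0 F [-0.4  0.6 -0. ]
```

View pics/w5.png

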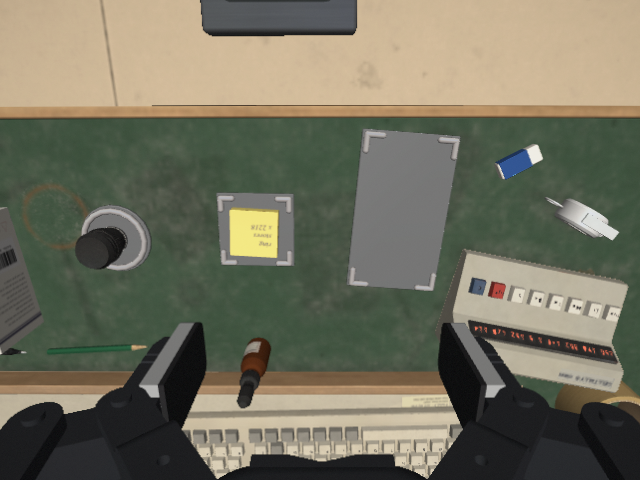

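The pad sits square and centred in its tray. Next is the carton.

Run:
```python
from h import *
go(.510,-.2696,.16,.062); lin(.10,.15,xy=(.510,-.2696)); lin(.036,.08,xy=(.510,-.2696)); pause(.2); st("at")
if abs(get_obs()["wrist_force"][2])<10:
    close_gripper(60); st("closed"); z0=get_obs()["tcp_pos"][2]; lin(.10,.1); st("lift"); lin(.21,.15)
    snap("side","s6.png")
    go(.446,.182,.20,-.077); lin(.07,.12,xy=(.446,.182)); st("above"); lin(z0+.006,.04,xy=(.446,.182)); 
    for z in np.arange(z0+.005,z0+.0025,-.0007):
        lin(z,.02,xy=(.446,.182))
        if get_obs()["wrist_force"][2]>6: break
    st("down")
```

```text
at t 30.8 tcp [ 0.5105 -0.2699  0.0367] w 1.0 g 0.0 F [0.6 0.1 0.2]
closed t 31.1 tcp [ 0.5104 -0.2699  0.0367] w 0.791 g 68.9 F [0.5 0.5 2.4]
lift t 31.9 tcp [ 0.51   -0.2695  0.0993] w 0.789 g 68.4 F [-0.   0.7 -2.3]
above t 35.8 tcp [0.4468 0.1822 0.071 ] w 0.788 g 68.5 F [-0.1 -0.5 -3.3]
down t 37.6 tcp [0.4462 0.1821 0.0406] w 0.794 g 69.6 F [-4.8 -1.1  6.6]
```

Run:
```python
from h import *
open_jaws(); pause(.2); lin(.20,.2); go(.33,.0,.34,0); pause(.3); st("end")
snap("wrist","w7.png"); snap("scene","sc7.png"); snap("side","s7.png")
a=cv2.imread("pics/s7.png")[170:420,210:410];b=cv2.imread("pics/sc7.png")[170:420,150:470]
cv2.imwrite("pics/c7.png",cv2.resize(np.hstack([a,b]),None,fx=1.5,fy=1.5))
```

```text
end t 40.4 tcp [0.3301 0.0004 0.3393] w 0.999 g 0.0 F [0.6 0.5 0.2]
```

View pics/w7.png

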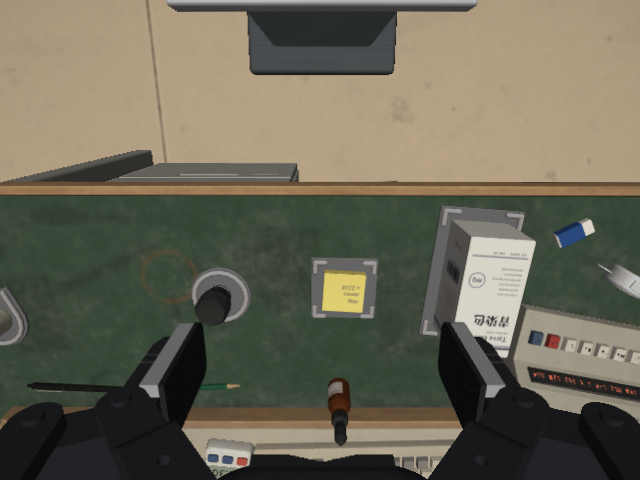

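View pics/c7.png

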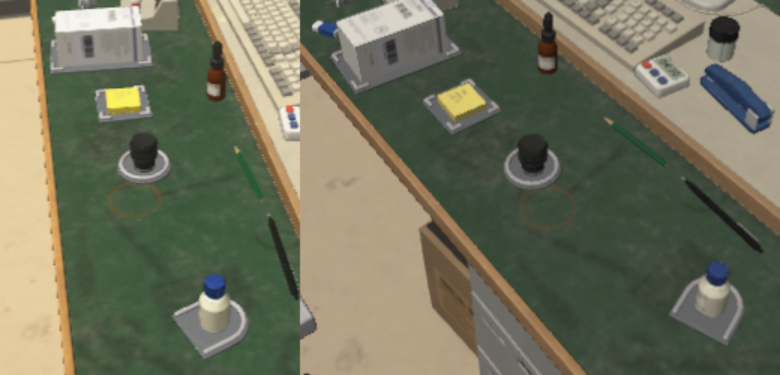

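All five things stand where they should. I do a numeric check against predicted projections before handing in.

Run:
```python
from h import *
w=snap("wrist");s=snap("scene");d=snap("side")
print("near top mid", onz(w,[(467.5,236),(534,242)],.072).round(4).tolist(), "expect", [ (np.array([.446,.182])+R.from_euler('z',-.077).as_matrix()[:2,:2]@[-.07,k]).round(4).tolist() for k in(-.034,.034)])
hsv=cv2.cvtColor(w["pixels"],cv2.COLOR_RGB2HSV)
def blob(c,P,f):
    h=cv2.cvtColor(c["pixels"],cv2.COLOR_RGB2HSV).astype(int); u,v=proj(c,P)[0].astype(int); m=np.zeros((480,640),np.uint8); m[v-14:v+15,u-14:u+15]=f(h)[v-14:v+15,u-14:u+15]
    ys,xs=np.nonzero(m); return xs.mean(),(ys.min()+ys.max())/2
for c in(s,d):
    b=blob(c,(.509,-.416,.063),lambda h:((h[...,0]>105)&(h[...,0]<130)&(h[...,1]>100)))
    e=blob(c,(.473,-.127,.027),lambda h:(h[...,2]<60)&(h[...,1]<110))
    print("cap at z~.063",onz(c,[b],.063).round(4)[0],"eyepiece mid",onz(c,[e],.027).round(4)[0])
```

```text
near top mid [[0.374, 0.1491, 0.072], [0.3804, 0.2187, 0.072]] expect [[0.3736, 0.1535], [0.3788, 0.2213]]
cap at z~.063 [ 0.5088 -0.4148  0.063 ] eyepiece mid [ 0.4765 -0.1251  0.027 ]
cap at z~.063 [ 0.506  -0.4178  0.063 ] eyepiece mid [ 0.4723 -0.1299  0.027 ]
```

All are within about 4 mm, so I hand in.

```bash
python3 -c "
from station import *
print(hand_in())"
```

```text
the job is handed in; nothing more can be done
None
```

I took the pile apart from the top down and set all four things in their own places, each within about 5 mm of centre by my camera check. The dropper bottle was left untouched, and I handed the job in at about 41 s of the 123 s; no verdict came back.

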